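# Reset a ratchet board holder and close it four clicks

## Task

The circuit board holder was left part-way closed. Squeeze its release trigger against the fixed grip so that the ratchet lever springs all the way back home, let the trigger go, and then swing the lever round exactly four clicks so that the jaw closes on the board; a fifth click would crack it. Finish while still holding the lever in your fingers at the fourth click - do not let go of it - and do not disturb the things standing around the holder.

Things in the scene. Friction and masses are not known exactly. Their poses are not given: they have to be found in the camera images.
- holder: board holder screwed to the bench: aluminium plate 235 x 170 x 12 mm (x -105 to 130, y -65 to 105 mm in its frame) with ratchet lever, trigger and fixed grip, and a jaw facing a small green circuit board. Origin: at bench height on the lever's vertical pivot axis; x points to the board, z up. Yaw within 0.35 rad of the world's.
- lever (a joint): ratchet lever about the vertical axis at the holder's origin; rad, 0 = home stop (arm along holder -y), growing clockwise from above (arm swings from -y to -x), end stop 1.35. Sprung to 0; after click n a pawl holds it at about 0.21 n. A click: the push at the knob rises to 7 to 11 N, then drops 4 to 9 N within the last 0.10 rad before that angle. Starts on click 1 to 3.
- knob (a point): middle of the lever's upright round black knob: about 15 mm thick, 46 to 87 mm above the bench; this point is 68 mm above the bench, 85 mm from the pivot axis, and moves on a circle about it. Below it the flat lever arm (14 mm wide, top 38 mm above the bench) runs to the pivot. It may be gripped (it turns between the fingers) or pushed from one side.
- trigger (a joint): release trigger, upright black plate 74 mm long (holder x), 10 thick, 22 to 60 mm above the bench, hinged on a vertical axis at holder (50, 38) mm; rad, 0 = let go, 0.17 = fully squeezed (stop). Squeezing swings it to the fixed grip (holder +y), 22 mm at trigger_face, with 2 to 5 N; it springs back. Each click nudges it up to 0.08. Above 0.10 the pawl is clear and the lever springs home.
- trigger_face (a point): point to squeeze on the trigger's outer side (the side facing the holder's -y), 42 mm above the bench, at holder (-80, 52) mm when let go.
- grip_face (a point): point on the fixed grip's outer side (facing holder +y), 42 mm above the bench, at holder (-80, 104) mm; the grip is an upright fixed black bar 78 mm long (holder x), 15 mm thick, top 60 mm above the bench. Over trigger and grip: 52 mm let go, about 30 mm squeezed.
- tape: bystander: roll of black tape lying flat, 62 x 59 x 19 mm; origin at the centre of its underside
- jar: bystander: white jar with a red band, 50 mm across, 60 mm high; origin at the centre of its underside
- tin: bystander: small round white and grey tin, 36 mm across, 18 mm high; origin at the centre of its underside

How it is judged:
By the outcome, as a careful person would: the job done as asked, in the order asked, and still so for the second after the job is handed in, while the arm keeps its last pose, push and grip.
It also fails if it takes over 58 s, if anything falls off the work surface, if the arm or the gripper's body presses on something with over 40 N, if the wrist force passes 120 N, or if a joint passes its speed limit or range.

## Robot

A 6-joint arm with a two-finger parallel gripper is mounted at the origin on a cart in front of the work surface, level with it; the furniture and walls round the work are solid. World frame = base frame: x ahead of the robot, y to its left, z up, the work surface at z = 0. Lengths are in m, angles in degrees, forces in N, time in s.
With the tool pointing down it reaches from about 0.25 to 0.725 m from the base axis. Payload 9.7 kg.
Tool frame: the origin (TCP) lies at the very end of the fingers, on their centre line; the grasp point (between the pads) lies 19 mm behind it; z points along the fingers, y is the direction in which the jaws open and shut (so a half turn about z gives the same grasp; the last joint's range is limited). The gripper opens to 85 mm and grips with 20 to 120 N. Pads are 22 mm wide; open, the fingers measure 114 mm over their backs; the gripper's body (76 mm by 85 mm) begins 54 mm behind the grasp point. The pads swing forward as they close: fully open they stand 13 mm farther back than shut.
Start: joints at [-66.979, 4.979, 10.078, 95.1, 0, 90], TCP at [0.215, -0.506, 0.231] pointing down, gripper open.
Joint ranges: [-179.16, 179.16], [-48.56, 103.87], [-65.8, 70.77], [-126.05, 130.52], [-82.76, 87.17], [-180, 180]. Speed limits (degrees/s): [127.2, 127.2, 147.25, 180, 180, 180].

## Interface

Orientations are given as [roll, pitch, yaw] about the fixed x, y, z axes, in that order (R = Rz(yaw) Ry(pitch) Rx(roll)).
In Python, from workcell import bot gives the robot as it stands.
- The arm moves only by the shell command python3 -m pendant 'ROWS' [FORCE]. ROWS is JSON, a list that holds one entry, the list of rows, each a list of 7 numbers: the shift along the tool's x, y, z in cm, then the turn, a rotation vector about the tool's x, y, z in rad, then the opening in per cent of the stroke, from 0 (shut) to 100 (fully open). In form: [[[dx, dy, dz, ax, ay, az, gripper], ...]]. A call has 1 to 5 rows; each row shifts and turns the pose as measured when the row begins, along the tool's axes as they then stand; what a row does not reach is not made up. A row lasts 1/12 s, in which the tool goes at most 41.7 mm and 7.16 degrees, less where a joint would pass 70% of its speed; a pose out of reach is approached as far as the arm can. A call with a gripper value outside its range is refused whole. The fingers move at their own pace and stop on an object; FORCE is the grip in N (left out, the last holds). Time passes only in rows, so rows that do not move let the fingers close. It gives the time, the measured TCP pose, the force and the opening at its end, in the units of the state.
- bot.get_obs(): the state, without advancing time (a new reading comes with each control period).
- bot.camera(name): name is "scene" or "side" or "wrist"; returns the picture (420x560x3 uint8, red, green, blue); there is no depth.
- bot.get_calibration(name): a dict with "intrinsics" (3x3 intrinsics, pixels), "pose" (4x4, takes a point from camera to world coordinates); the wrist camera has in their place "T_tool_cam" (4x4, takes a point from camera to tool coordinates, whose origin is the TCP and whose axes are the flange's). Camera axes: x right, y down, z forward; pixel columns grow to the right and rows downward; lengths in m; the calibration is good to about 2 mm. The wrist camera is an equidistant fisheye: a pixel r from the principal point sees the ray r / f radians off the axis. A picture is of the moment at which its call begins: read the wrist's pose just before it. get_calibration takes no time and is no camera call.
- bot.job_done(): hands the job in, once; it reports no verdict.
Trained networks look in the newest picture that a camera, given by its name, has taken for a name from the list of things; names that differ only in an ending like _2 or _b are one class to them, and where a whole thing is asked for, a point or a joint stands for the part that bears it (a point fixed in the world has none). Each returns a list of dicts, best first, with "confidence" (0 to 1); they miss things now and then, are a little off and sometimes report something else, mostly with a low value. They report only what shows in the picture. A call takes as long as a camera call.
- bot.masks_of(camera, thing): "pixels" (420x560 bool, what is visible of it) and "extent" ([left, top, right, bottom] in pixels, round what is visible of it).
- bot.mark_of(camera, thing): "uv" ([column, row] in pixels: a listed point, or the origin of a listed thing).
The state is a dict: "time": time; "q": joint angles; "qd": joint speeds; "joint_efforts": joint torques, N m; "ee_pos": TCP position; "tcp_rot": TCP orientation; "wrist_force": force on the tool from outside, world axes, zero at the start; "torque": the same for the moment, N m; "opening": finger opening in m.
Only numpy, scipy, OpenCV 4.12 (cv2) and the standard library are available. Lean on these libraries where they do the work, as an engineer would, in place of code of your own. Each camera call takes 0.05 s, during which the arm holds its last target. There are 200 camera calls.

## Working session

There is one attempt and no reset: what is moved stays moved. The work goes in short steps, Python scripts to look and compute and a shell command to move; the robot and the scene stay as the last step left them, time stands still between calls to the robot, and variables do not carry over. Pictures are saved under pics/ and viewed, about 8 in all and at most 12, crops included, and the job is handed in when it is done.

```bash
mkdir -p pics; ls; python3 - <<'E'
from workcell import bot
import cv2,numpy as np
o=bot.get_obs(); print(o)
for c in ["scene","side"]:
    im=bot.camera(c); cv2.imwrite(f"pics/{c}0.png",im[:,:,::-1])
    k=bot.get_calibration(c); print(c,np.round(k["intrinsics"],1).tolist(),np.round(k["pose"],4).tolist())
    for t in ["holder","knob","trigger_face","grip_face","tape","jar","tin"]:
        r=bot.mark_of(c,t); print(t,[(np.round(x["uv"],1).tolist(),round(x["confidence"],2)) for x in r[:2]])
k=bot.get_calibration("wrist");print({a:np.round(b,4).tolist() if not isinstance(b,str) else b for a,b in k.items()})
E
```

```text
pics
{'time': 0.0, 'q': array([-6.69788013e+01,  5.01033957e+00,  1.00353500e+01,  9.50993188e+01,
        1.34287602e-03,  9.00003074e+01]), 'qd': array([ 0.00383139, -0.01757847, -0.0144246 , -0.00920424,  0.00792725,
       -0.14059174]), 'joint_efforts': array([ 3.13927245e-03, -5.20397866e+01,  4.64798677e+01,  1.65763136e-02,
        2.21001892e-05,  9.63700479e-07]), 'ee_pos': array([ 0.21500831, -0.50599016,  0.23059839]), 'tcp_rot': array([-1.79925692e+02, -1.34247618e-03,  2.30208895e+01]), 'wrist_force': array([0.55824344, 0.14419264, 0.55153976]), 'torque': array([ 0.00609712,  0.01900223, -0.02020987]), 'opening': 0.08562162372463436}
scene [[511.5, 0.0, 280.9], [0.0, 511.5, 214.1], [0.0, 0.0, 1.0]] [[-0.8012, -0.3873, 0.4561, 0.1161], [-0.5983, 0.5254, -0.6049, 0.5996], [-0.0053, -0.7576, -0.6527, 0.7218], [0.0, 0.0, 0.0, 1.0]]
holder [([286.7, 228.9], 0.63)]
knob [([331.4, 195.1], 0.59)]
trigger_face [([299.2, 247.3], 0.59), ([288.0, 228.7], 0.51)]
grip_face [([281.0, 262.2], 0.97)]
tape [([307.3, 191.2], 0.56)]
jar [([359.1, 198.4], 0.87)]
tin [([224.7, 258.2], 0.56)]
side [[405.0, 0.0, 277.6], [0.0, 405.0, 213.7], [0.0, 0.0, 1.0]] [[-0.8869, -0.1987, 0.4171, 0.1474], [-0.4619, 0.3692, -0.8064, 0.7804], [0.0062, -0.9079, -0.4192, 0.4861], [0.0, 0.0, 0.0, 1.0]]
holder [([276.5, 235.8], 0.87)]
knob [([305.9, 202.2], 0.88)]
trigger_face [([290.6, 240.6], 0.86)]
grip_face [([274.0, 244.4], 0.56)]
tape [([282.9, 211.8], 0.63), ([302.4, 204.7], 0.37)]
jar [([324.3, 209.5], 0.7), ([277.0, 236.7], 0.41)]
tin [([227.6, 252.4], 0.61)]
{'intrinsics': [[325.1923, 0.0, 277.2803], [0.0, 325.1923, 206.0505], [0.0, 0.0, 1.0]], 'T_tool_cam': [[0.0001, -0.9531, -0.3027, 0.0778], [1.0, 0.0001, -0.0001, -0.0003], [0.0001, -0.3027, 0.9531, -0.1434], [0.0, 0.0, 0.0, 1.0]]}
```

```bash
cat > h.py <<'E'
from workcell import bot
import numpy as np
from scipy.spatial.transform import Rotation as R
def wristT():
    o=bot.get_obs(); T=np.eye(4); T[:3,:3]=R.from_euler('xyz',o["tcp_rot"],degrees=True).as_matrix(); T[:3,3]=o["ee_pos"]
    return T@np.array(bot.get_calibration("wrist")["T_tool_cam"])
def ray(c,uv,T=None):
    k=bot.get_calibration(c); K=np.array(k["intrinsics"]); x=(uv[0]-K[0,2])/K[0,0]; y=(uv[1]-K[1,2])/K[1,1]
    if c=="wrist":
        r=np.hypot(x,y); s=np.sin(r)/max(r,1e-9); d=np.array([x*s,y*s,np.cos(r)])
    else: T=np.array(k["pose"]); d=np.array([x,y,1.])
    return T[:3,3],T[:3,:3]@d
def atz(c,uv,z,T=None):
    p,d=ray(c,uv,T); return p+d*(z-p[2])/d[2]
E
python3 - <<'E'
from h import *
import cv2
Z=dict(holder=0.012,knob=.068,trigger_face=.042,grip_face=.042,tape=0,jar=0,tin=0)
S=dict(holder=(286.7,228.9),knob=(331.4,195.1),trigger_face=(299.2,247.3),grip_face=(281,262.2),tape=(307.3,191.2),jar=(359.1,198.4),tin=(224.7,258.2))
D=dict(holder=(276.5,235.8),knob=(305.9,202.2),trigger_face=(290.6,240.6),grip_face=(274,244.4),tape=(282.9,211.8),jar=(324.3,209.5),tin=(227.6,252.4))
for n in Z: print(n,atz("scene",S[n],Z[n]).round(3),atz("side",D[n],Z[n]).round(3))
T=wristT(); im=bot.camera("wrist"); 
for n in Z:
    r=bot.mark_of("wrist",n); print(n,[(np.round(x["uv"]).tolist(),round(x["confidence"],2),atz("wrist",x["uv"],Z[n],T).round(3)) for x in r[:2]])
a=cv2.imread("pics/scene0.png"); b=cv2.imread("pics/side0.png")
cv2.imwrite("pics/a.png",cv2.resize(a[130:330,150:420],(800,592),interpolation=cv2.INTER_CUBIC))
cv2.imwrite("pics/w0.png",im[:,:,::-1])
E
```

```text
holder [ 0.575 -0.028  0.012] [ 0.561 -0.013  0.012]
knob [ 0.525 -0.116  0.068] [ 0.531 -0.123  0.068]
trigger_face [0.506 0.026 0.042] [0.495 0.042 0.042]
grip_face [0.51  0.078 0.042] [0.52  0.076 0.042]
tape [ 0.62  -0.169  0.   ] [ 0.623 -0.173  0.   ]
jar [ 0.512 -0.217  0.   ] [ 0.524 -0.246  0.   ]
tin [0.63  0.103 0.   ] [0.634 0.095 0.   ]
holder []
knob []
trigger_face []
grip_face []
tape []
jar []
tin []
```

View pics/a.png

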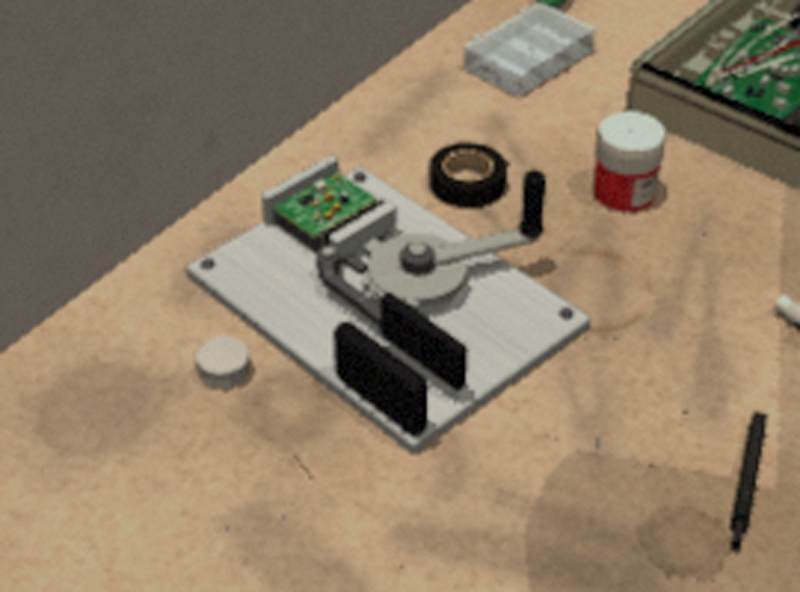

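View pics/w0.png

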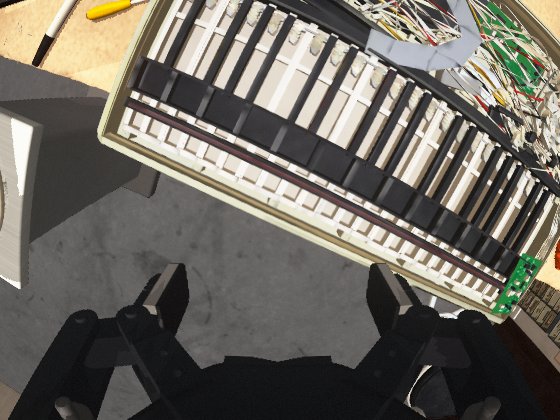

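The scene crop shows the plate with its corners at crop (415,442), (187,267) and (588,320). The knob is at (533,205), the trigger at (425,340) and the grip at (380,375), with the tape, jar and tin standing clear. The wrist camera sees only a cabinet. I'll fit the holder's pose from the corners.

```bash
python3 - <<'E'
from h import *
s=800/270
P={(-.105,.105):(415,442),(.130,.105):(187,267),(-.105,-.065):(589,320)}
A=[];B=[]
for h,c in P.items():
    w=atz("scene",(c[0]/s+150,c[1]/s+130),.012); print(h,w.round(4)); A.append(h);B.append(w[:2])
A=np.array(A);B=np.array(B);a=A-A.mean(0);b=B-B.mean(0)
th=np.arctan2((a[:,0]*b[:,1]-a[:,1]*b[:,0]).sum(),(a*b).sum()); Rm=np.array([[np.cos(th),-np.sin(th)],[np.sin(th),np.cos(th)]])
o=B.mean(0)-Rm@A.mean(0); print("yaw",th,np.degrees(th),"o",o, "res",(B-(A@Rm.T+o)).round(4).tolist())
k=atz("scene",(533/s+150,205/s+130),.068)[:2]; kh=Rm.T@(k-o); print("knob",k,kh,np.hypot(*kh),"ang",np.arctan2(-kh[0],-kh[1]))
for n,h in dict(trig=(-.08,.052),grip=(-.08,.104),mid=(-.08,.078)).items(): print(n,Rm@h+o)
for n in range(6):
    t=.21*n; print(n,(Rm@(-.085*np.sin(t),-.085*np.cos(t))+o).round(4))
E
```

```text
(-0.105, 0.105) [0.4879 0.0795 0.012 ]
(0.13, 0.105) [0.7151 0.0415 0.012 ]
(-0.105, -0.065) [ 0.4578 -0.0805  0.012 ]
yaw -0.17790676575866707 -10.193306824794172 o [ 0.57128177 -0.03877083] res [[0.0014, -0.0037], [-0.0027, -0.0], [0.0014, 0.0037]]
knob [ 0.52074748 -0.10248761] [-0.03846073 -0.07165413] 0.08132368383094798 ang 0.492617616766232
trig [0.50174689 0.026566  ]
grip [0.51094932 0.07774524]
mid [0.5063481  0.05215562]
0 [ 0.5562 -0.1224]
1 [ 0.5391 -0.1175]
2 [ 0.5234 -0.109 ]
3 [ 0.5098 -0.0975]
4 [ 0.4989 -0.0834]
5 [ 0.4912 -0.0673]
```

```bash
python3 -m pendant '[[[3.2,-2.6,0,0,0,0,100],[3.2,-2.6,0,0,0,0,100],[3.2,-2.6,0,0,0,0,100],[3.2,-2.6,0,0,0,0,100],[3.2,-2.6,0,0,0,0,100]]]' 20; python3 -m pendant '[[[3.2,-2.6,0,0,0,0,100],[3.2,-2.6,0,0,0,0,100],[3.2,-2.6,0,0,0,0,100],[3.2,-2.6,0,0,0,0,100],[3.2,-2.6,0,0,0,0,100]]]'; python3 -c "
from workcell import bot
print(bot.get_obs()['q'])"
```

```text
time: 1.62
ee_pos: [0.3106, -0.3246, 0.2281]
tcp_rot: [-179.9, 0.1, 22.4]
wrist_force: [0.8, 0.1, 0.1]
opening: 0.0856
time: 2.03
ee_pos: [0.4081, -0.1401, 0.2292]
tcp_rot: [180.0, -0.1, 22.3]
wrist_force: [-0.7, -0.2, 0.0]
opening: 0.0853
[-1.89526855e+01 -1.12450353e+01 -5.65415285e+00  9.55134580e+01
  1.59131789e-02  1.38795979e+02]
```

```bash
python3 -m pendant '[[[3.2,-1.8,0,0,0,0,100],[3.2,-1.8,0,0,0,0,100],[3.2,-1.8,0,0,0,0,100],[3.2,-1.8,0,0,0,0,100],[0,0,0,0,0,-0.12,100]]]'; for i in 1 2 3 4; do python3 -m pendant '[[[0,0,0,0,0,-0.12,100],[0,0,0,0,0,-0.12,100],[0,0,0,0,0,-0.12,100],[0,0,0,0,0,-0.12,100],[0,0,0,0,0,-0.12,100]]]'; done
```

```text
time: 2.45
ee_pos: [0.5041, -0.0119, 0.2301]
tcp_rot: [179.9, -0.3, 29.2]
wrist_force: [0.7, -0.1, 0.0]
opening: 0.0856
time: 2.87
ee_pos: [0.5056, -0.0078, 0.2291]
tcp_rot: [179.8, -0.1, 65.1]
wrist_force: [-0.8, 0.4, -0.1]
opening: 0.0851
time: 3.28
ee_pos: [0.5056, -0.0075, 0.2291]
tcp_rot: [179.8, 0.0, 100.9]
wrist_force: [-0.1, -0.3, 0.1]
opening: 0.0854
time: 3.7
ee_pos: [0.5056, -0.0075, 0.2293]
tcp_rot: [179.8, 0.1, 136.7]
wrist_force: [0.5, 0.5, 0.3]
opening: 0.0855
time: 4.12
ee_pos: [0.5055, -0.0075, 0.2295]
tcp_rot: [179.9, 0.2, 172.5]
wrist_force: [0.8, -0.4, -0.8]
opening: 0.0854
```

```bash
python3 - <<'E'
from h import *
import cv2
Z=dict(holder=0.012,knob=.068,trigger_face=.042,grip_face=.042)
T=wristT(); im=bot.camera("wrist"); print(bot.get_obs()["q"]); np.save("T1.npy",T)
for n in Z:
    r=bot.mark_of("wrist",n); print(n,[(np.round(x["uv"]).tolist(),round(x["confidence"],2),atz("wrist",x["uv"],Z[n],T).round(4)) for x in r[:2]])
cv2.imwrite("pics/w1.png",cv2.resize(im[:,:,::-1],(800,600)))
E
```

```text
[-8.70655092e-01 -1.40542377e+00  3.32941051e+00  9.44865186e+01
  3.63855682e-02  6.12679032e+00]
holder [([258.0, 231.0], 0.79, array([ 0.5717, -0.0383,  0.012 ]))]
knob [([182.0, 218.0], 0.78, array([ 0.5253, -0.1075,  0.068 ]))]
trigger_face [([309.0, 175.0], 0.85, array([0.5052, 0.0268, 0.042 ]))]
grip_face [([358.0, 180.0], 0.88, array([0.5164, 0.078 , 0.042 ])), ([170.0, 268.0], 0.26, array([ 0.5955, -0.1488,  0.042 ]))]
```

View pics/w1.png

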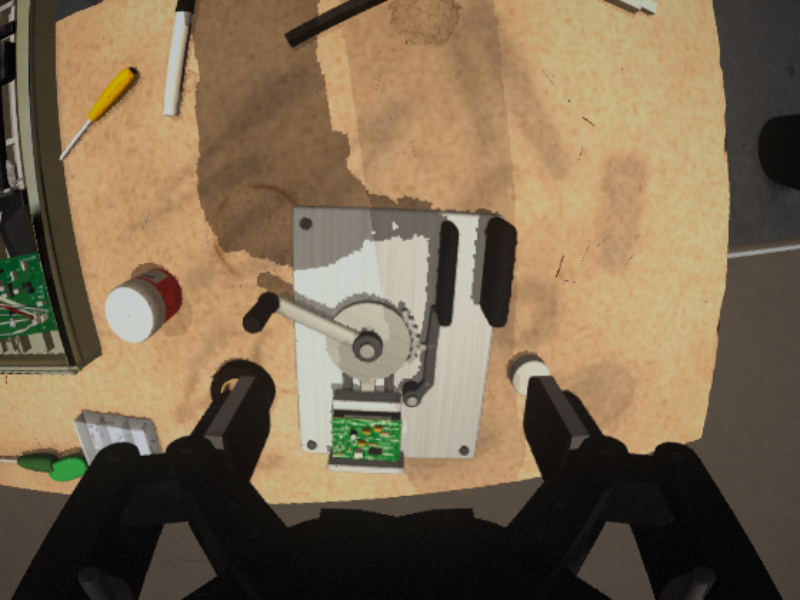

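The view from above shows the plate with corners at about (294,207), (303,452) and (472,458). The knob is near (262,311), the trigger bar at (447,270) and the grip at (499,270). All of this agrees with the first estimate, so I'll refit the pose and work out the shift.

```bash
cat > fit.py <<'E'
from h import *
T=np.load("T1.npy")
P={(-.105,-.065):(294,207),(.130,-.065):(303,452),(.13,.105):(472,458)}
A=[];B=[]
for h,c in P.items():
    w=atz("wrist",(c[0]*.7,c[1]*.7),.012,T); A.append(h);B.append(w[:2])
A+= [(0,0),(-.08,.052),(-.08,.104)];B+=[(.5717,-.0383),(.5052,.0268),(.5164,.078)]
A=np.array(A);B=np.array(B);a=A-A.mean(0);b=B-B.mean(0)
th=np.arctan2((a[:,0]*b[:,1]-a[:,1]*b[:,0]).sum(),(a*b).sum()); Rm=np.array([[np.cos(th),-np.sin(th)],[np.sin(th),np.cos(th)]])
o=B.mean(0)-Rm@A.mean(0)
if __name__=="__main__": print("yaw",np.degrees(th),"o",o, "res",(B-(A@Rm.T+o)).round(4).tolist())
def shift(hxy,z):
    ob=bot.get_obs(); g=np.append(Rm@hxy+o,z); M=R.from_euler('xyz',ob["tcp_rot"],degrees=True)
    want=R.from_euler('xyz',[180,0,180+np.degrees(th)],degrees=True)
    ph=Rm.T@(ob["ee_pos"][:2]-o)
    print("TCP in holder mm",(ph*1000).round(1),"z",ob["ee_pos"][2].round(4),"F",ob["wrist_force"].round(1),"open",round(ob["opening"],4),"t",ob["time"])
    print("shift cm",(M.inv().apply(g-ob["ee_pos"])*100).round(2),"turn",(M.inv()*want).as_rotvec().round(3))
E
python3 fit.py; python3 -c "
from fit import *
shift((-.08,.086),.10)
k=atz('wrist',(182,218),.068,T)[:2];k=Rm.T@(k-o);print(k,np.hypot(*k),np.arctan2(-k[0],-k[1]))"
```

```text
yaw -10.330236586812596 o [ 0.57489976 -0.03810752] res [[0.0015, 0.001], [0.0012, 0.0024], [-0.0007, -0.0021], [-0.0032, -0.0002], [-0.0003, -0.0006], [0.0016, -0.0006]]
TCP in holder mm [-73.7  17.7] z 0.2295 F [0.5 0.1 0.4] open 0.0855 t 4.3667
shift cm [ 0.42  6.83 12.95] turn [0.001 0.004 0.038]
[-0.03575567 -0.07773618] 0.08556506857412334 0.4311071357612046
```

```bash
python3 -m pendant '[[[0.2,3.4,1.5,0,0,0.038,100],[0.2,3.4,1.5,0,0,0,100],[0,0,4,0,0,0,100],[0,0,3,0,0,0,100],[0,0,3,0,0,0,100]]]'; python3 - <<'E'
from fit import *
import cv2
shift((-.08,.086),.025)
T=wristT(); im=bot.camera("wrist")
for n,z in dict(trigger_face=.042,grip_face=.042).items():
    r=bot.mark_of("wrist",n); print(n,[(np.round(x["uv"]).tolist(),round(x["confidence"],2),Rm.T@(atz("wrist",x["uv"],z,T)[:2]-o)) for x in r[:2]])
cv2.imwrite("pics/w2.png",im[:,:,::-1])
E
```

```text
time: 4.78
ee_pos: [0.5182, 0.0631, 0.103]
tcp_rot: [179.7, 1.1, 168.4]
wrist_force: [1.0, -0.0, 0.6]
opening: 0.0855
TCP in holder mm [-73.9  89.4] z 0.103 F [ 1.  -0.   0.6] open 0.0855 t 4.7833
shift cm [ 0.74 -0.39  7.78] turn [ 0.006  0.018 -0.022]
trigger_face [([218.0, 212.0], 0.85, array([-0.08192285,  0.05078066]))]
grip_face [([296.0, 215.0], 0.74, array([-0.07908899,  0.10242408]))]
```

View pics/w2.png

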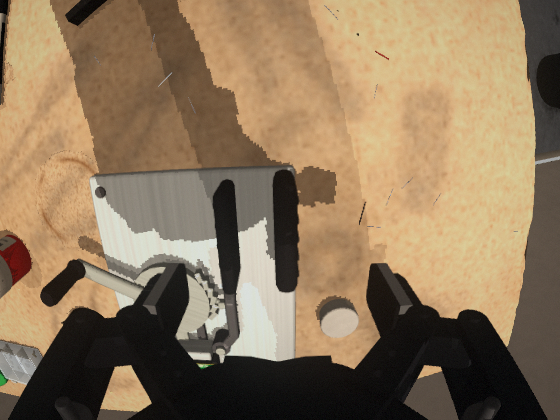

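The wrist view shows the trigger at (228,235) and the grip at (286,230), both between the fingers. The tin is at (338,318), off to one side. I'll correct the offset and go down.

```bash
python3 -m pendant '[[[0.7,-0.4,0,0.006,0.018,-0.022,100],[0,0,2,0,0,0,100],[0,0,0,0,0,0,100]]]'; python3 -c "
from fit import *
shift((-.08,.086),.025)"
```

```text
time: 5.18
ee_pos: [0.5102, 0.059, 0.0885]
tcp_rot: [-179.9, -0.1, 169.7]
wrist_force: [-0.5, -0.2, -0.8]
opening: 0.0848
TCP in holder mm [-81.1  83.9] z 0.0885 F [-0.5 -0.2 -0.8] open 0.0848 t 5.1833
shift cm [-0.12  0.21  6.35] turn [-0.001 -0.001  0.   ]
```

```bash
python3 -m pendant '[[[0,0.2,2.2,0,0,0,100],[0,0,2.2,0,0,0,100],[0,0,2,0,0,0,100],[0,0,0,0,0,0,100]]]'; python3 -c "
from fit import *
shift((-.08,.087),.025)"
```

```text
time: 5.52
ee_pos: [0.5157, 0.0603, 0.0347]
tcp_rot: [179.9, 0.6, 169.6]
wrist_force: [-0.8, -0.1, -0.3]
opening: 0.0857
TCP in holder mm [-75.9  86.2] z 0.0347 F [-0.8 -0.1 -0.3] open 0.0857 t 5.5167
shift cm [0.42 0.08 0.97] turn [ 0.002  0.011 -0.001]
```

```bash
python3 -m pendant '[[[0.4,0,1.0,0,0.011,0,80],[0,0,0,0,0,0,60],[0,0,0,0,0,0,50],[0,0,0,0,0,0,40],[0,0,0,0,0,0,40]]]' 20; python3 -c "
from fit import *
shift((-.08,.087),.025)"
```

```text
time: 5.93
ee_pos: [0.5152, 0.0593, 0.0328]
tcp_rot: [179.9, 0.4, 169.5]
wrist_force: [0.2, 0.1, -8.0]
opening: 0.0341
TCP in holder mm [-76.2  85.1] z 0.0328 F [ 0.2  0.1 -8. ] open 0.0341 t 5.9333
shift cm [0.39 0.18 0.78] turn [ 0.001  0.007 -0.003]
```

```bash
python3 -m pendant '[[[0,0,0,0,0,0,34],[0,0,0,0,0,0,34],[0,0,0,0,0,0,34]]]' 20; python3 - <<'E'
from fit import *
import cv2
shift((-.08,.087),.025)
T=wristT(); im=bot.camera("wrist")
for c in("wrist",):
  r=bot.mark_of(c,"knob")
  for x in r[:2]:
    k=Rm.T@(atz(c,x["uv"],.068,T)[:2]-o);print(x["uv"],x["confidence"],k,np.hypot(*k),np.arctan2(-k[0],-k[1]))
a=bot.camera("scene"); cv2.imwrite("pics/s3.png",np.hstack([cv2.resize(a[130:330,150:420],(400,296)),cv2.resize(im,(395,296))])[:,:,::-1])
E
```

```text
time: 6.18
ee_pos: [0.5157, 0.0611, 0.0332]
tcp_rot: [179.7, 0.4, 169.6]
wrist_force: [1.7, -2.7, -6.5]
opening: 0.0305
TCP in holder mm [-76.1  87. ] z 0.0332 F [ 1.7 -2.7 -6.5] open 0.0305 t 6.1833
shift cm [ 0.4  -0.01  0.82] turn [ 0.005  0.006 -0.002]
[21.8, 377.4] 0.95 [ 0.00227364 -0.08685845] 0.08688820604513164 -0.026170376300474415
```

View pics/s3.png

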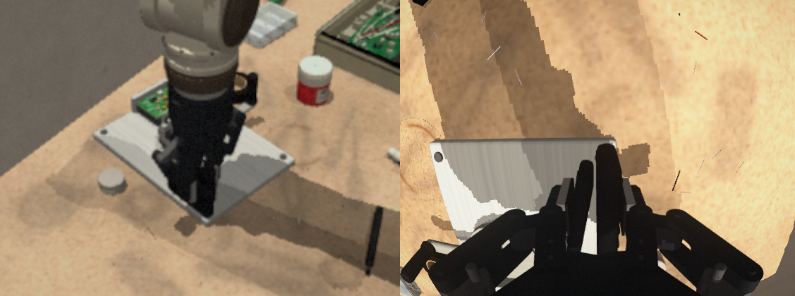

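The right panel shows the trigger and grip squeezed together. The knob is detected at about -0.03 rad, so the lever is home. Now I'll release the trigger and lift.

```bash
python3 -m pendant '[[[0,0,0,0,0,0,100],[0,0,0,0,0,0,100],[0,0,0,0,0,0,100],[0,0,0,0,0,0,100],[0,0,0,0,0,0,100]]]' 20;  python3 -m pendant '[[[0,0,-3,0,0,0,100],[0,0,-4,0,0,0,100],[0,0,-4,0,0,0,100],[0,0,-4,0,0,0,100],[0,0,0,0,0,0,100]]]'; python3 - <<'E'
from fit import *
import cv2
T=wristT(); np.save("T4.npy",T); im=bot.camera("wrist")
for n,z in dict(knob=.068,trigger_face=.042,tape=0,jar=0,tin=0).items():
  for x in bot.mark_of("wrist",n)[:2]:
    k=Rm.T@(atz("wrist",x["uv"],z,T)[:2]-o);print(n,np.round(x["uv"]),round(x["confidence"],2),k.round(4),np.hypot(*k),np.arctan2(-k[0],-k[1]))
shift((0,-.085),.15)
cv2.imwrite("pics/w4.png",im[:,:,::-1])
E
```

```text
time: 6.75
ee_pos: [0.5154, 0.061, 0.0345]
tcp_rot: [179.7, 0.4, 169.5]
wrist_force: [-0.2, 0.7, 0.2]
opening: 0.0854
time: 7.17
ee_pos: [0.5134, 0.0618, 0.1906]
tcp_rot: [179.4, 0.3, 169.6]
wrist_force: [1.2, 0.2, 0.8]
opening: 0.0854
knob [106. 272.] 0.56 [ 0.     -0.0885] 0.0884594661592475 -0.00018422912871271816
trigger_face [234. 185.] 0.75 [-0.0828  0.0495] 0.0964471779526081 2.1091725775922754
tape [118. 286.] 0.76 [ 0.0616 -0.1202] 0.13507497415971606 -0.4737461876324267
jar [ 59. 225.] 0.82 [-0.0236 -0.1928] 0.19420319702300162 0.1220184124920678
tin [324. 274.] 0.77 [0.0364 0.1455] 0.14998959876224713 -2.896228400636681
TCP in holder mm [-81.4  86.1] z 0.1806 F [-0.6 -1.1  0.4] open 0.0855 t 7.4667
shift cm [ -8.18 -17.12   2.91] turn [ 0.005 -0.007 -0.002]
```

View pics/w4.png

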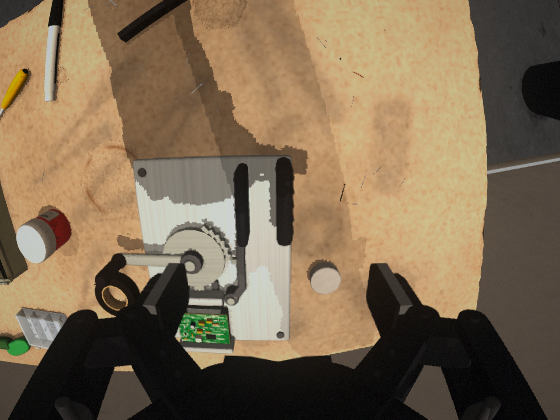

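The lever is home at angle 0 and the trigger has sprung back. The tape ring at (118,286) is near the knob at (118,262), but it is only 19 mm high. I'll pinch the knob along the tangent at mid-swing, so the tool yaw has to be about 235.6°.

```bash
python3 -m pendant '[[[-2,-3.6,0,0,0,0,100],[-2,-3.6,0,0,0,0,100],[-2,-3.6,0,0,0,0,100],[-2,-3.6,0,0,0,0,100],[0,-2,0,0,0,-0.12,100]]]'; python3 -m pendant '[[[0,0,0,0,0,-0.12,100],[0,0,0,0,0,-0.12,100],[0,0,0,0,0,-0.12,100],[0,0,0,0,0,-0.12,100],[0,0,0,0,0,-0.12,100]]]'; python3 -m pendant '[[[0,0,0,0,0,-0.12,100],[0,0,0,0,0,-0.12,100],[0,0,0,0,0,-0.12,100],[0,0,0,0,0,-0.12,100],[0,0,0,0,0,0,100]]]'; sed -i 's/180+np.degrees(th)/YAW+np.degrees(th)/; s/def shift(hxy,z)/def shift(hxy,z,YAW=246)/' fit.py; python3 - <<'E'
from fit import *
T=wristT(); np.save("T4.npy",T); im=bot.camera("wrist")
for n,z in dict(knob=.068,holder=.012).items():
  for x in bot.mark_of("wrist",n)[:2]:
    k=Rm.T@(atz("wrist",x["uv"],z,T)[:2]-o);print(n,np.round(x["uv"]),round(x["confidence"],2),k.round(4))
shift((0,-.086),.10)
E
```

```text
time: 7.88
ee_pos: [0.5597, -0.1152, 0.1721]
tcp_rot: [179.5, -0.8, 177.0]
wrist_force: [0.5, -0.7, -0.7]
opening: 0.0856
time: 8.3
ee_pos: [0.5567, -0.1217, 0.1631]
tcp_rot: [178.6, -0.9, -147.4]
wrist_force: [0.4, -0.3, -0.3]
opening: 0.0853
time: 8.72
ee_pos: [0.5539, -0.1212, 0.1552]
tcp_rot: [177.6, -0.3, -118.4]
wrist_force: [-0.1, 0.4, 0.2]
opening: 0.0854
knob [264. 211.] 0.93 [-0.0003 -0.0877]
holder [292. 267.] 0.76 [-0.0012 -0.0058]
TCP in holder mm [ -5.5 -85.5] z 0.1558 F [-1.2 -0.8 -0.9] open 0.0856 t 8.8667
shift cm [-0.16 -0.77  5.56] turn [ 0.04  -0.007  0.093]
```

```bash
python3 -m pendant '[[[-0.2,-0.7,0,0.04,-0.007,0.093,100],[0,0,2.5,0,0,0,100],[0,0,2,0,0,0,100],[0,0,0,0,0,0,100]]]';  python3 - <<'E'
from fit import *
import cv2
T=wristT(); im=bot.camera("wrist")
for n,z in dict(knob=.068).items():
  for x in bot.mark_of("wrist",n)[:2]:
    k=Rm.T@(atz("wrist",x["uv"],z,T)[:2]-o);print(n,np.round(x["uv"]),round(x["confidence"],2),k.round(4))
shift((0,-.086),.048)
cv2.imwrite("pics/w5.png",im[:,:,::-1])
E
```

```text
time: 9.2
ee_pos: [0.5622, -0.123, 0.1097]
tcp_rot: [-179.8, 0.1, -125.4]
wrist_force: [-0.0, -0.3, -0.5]
opening: 0.0853
TCP in holder mm [  3.7 -85.9] z 0.1129 F [ 0.2 -0.1  0.8] open 0.0853 t 9.3
shift cm [0.18 0.37 6.49] turn [-0.006  0.002 -0.018]
```

View pics/w5.png

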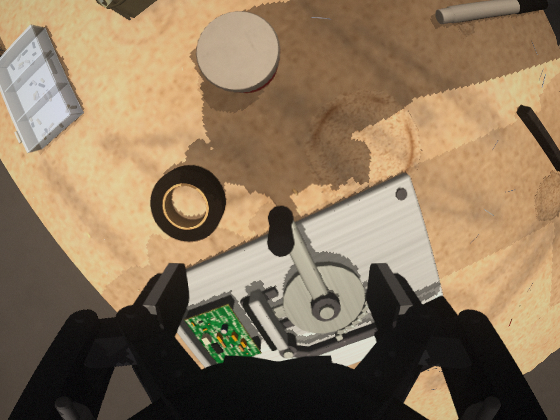

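The knob at (280,230) sits midway between the fingers. The tape at (188,203) and the jar at (238,50) are clear. Going down next.

```bash
python3 -m pendant '[[[0.1,0.2,2.3,0,0,-0.018,100],[0,0,2.2,0,0,0,100],[0,0,1.6,0,0,0,100],[0,0,0,0,0,0,100]]]';  python3 - <<'E'
from fit import *
p=atz("wrist",(280,232),.068,np.load("T4.npy")) 
shift((0,-.086),.049)
E
```

```text
time: 9.63
ee_pos: [0.5646, -0.1237, 0.0571]
tcp_rot: [-179.2, 0.3, -124.5]
wrist_force: [-1.0, -0.3, -0.4]
opening: 0.0855
TCP in holder mm [  5.2 -86.1] z 0.0571 F [-1.  -0.3 -0.4] open 0.0855 t 9.6333
shift cm [0.21 0.49 0.8 ] turn [-0.014  0.006 -0.003]
```

```bash
python3 -m pendant '[[[0.2,0.6,0.9,-0.014,0.006,0,70],[0,0,0,0,0,0,50],[0,0,0,0,0,0,40],[0,0,0,0,0,0,40]]]';  python3 - <<'E'
from fit import *
shift((0,-.086),.049)
E
```

```text
time: 9.97
ee_pos: [0.5601, -0.1222, 0.0524]
tcp_rot: [-179.9, 0.0, -124.6]
wrist_force: [0.6, -0.1, 0.4]
opening: 0.039
TCP in holder mm [  0.5 -85.4] z 0.0524 F [ 0.6 -0.1  0.4] open 0.039 t 9.9667
shift cm [0.07 0.02 0.34] turn [-0.003  0.001 -0.005]
```

```bash
python3 -m pendant '[[[0,0,0.2,0,0,0,10],[0,0,0,0,0,0,10],[0,0,0,0,0,0,10],[0,0,0,0,0,0,10],[0,0,0,0,0,0,10]]]' 40;  python3 - <<'E'
from fit import *
shift((0,-.086),.049)
E
```

```text
time: 10.38
ee_pos: [0.5608, -0.1223, 0.052]
tcp_rot: [-179.8, 0.1, -124.7]
wrist_force: [-0.5, 0.3, -1.2]
opening: 0.0144
TCP in holder mm [  1.2 -85.4] z 0.052 F [-0.5  0.3 -1.2] open 0.0144 t 10.3833
shift cm [0.11 0.08 0.3 ] turn [-0.004  0.002 -0.006]
```

```bash
cat > st.py <<'E'
from fit import *
import sys
c=o+Rm@np.array([.0012,-.0004]); ob=bot.get_obs()
p=Rm.T@(ob["ee_pos"][:2]-c); t=np.arctan2(-p[0],-p[1]); F=Rm.T@ob["wrist_force"][:2]
print("angle %.3f r %.4f Ftan %.1f Frad %.1f Fz %.1f open %.4f t %.2f z %.4f"%(t,np.hypot(*p),F@[-np.cos(t),np.sin(t)],F@[-np.sin(t),-np.cos(t)],ob["wrist_force"][2],ob["opening"],ob["time"],ob["ee_pos"][2]))
M=R.from_euler('xyz',ob["tcp_rot"],degrees=True)
for g in map(float,sys.argv[1:]):
    w=np.append(Rm@[-.085*np.sin(g),-.085*np.cos(g)]+c,ob["ee_pos"][2]); print(g,(M.inv().apply(w-ob["ee_pos"])*100).round(2))
E
python3 st.py .07 .14 .21 .28 .42 .63 .84
```

```text
angle 0.000 r 0.0850 Ftan 0.5 Frad -0.2 Fz -1.2 open 0.0144 t 10.38 z 0.0520
0.07 [ 0.23  0.55 -0.  ]
0.14 [ 0.42  1.11 -0.01]
0.21 [ 0.56  1.69 -0.01]
0.28 [ 0.67  2.28 -0.01]
0.42 [ 0.76  3.46 -0.02]
0.63 [ 0.58  5.23 -0.02]
0.84 [ 0.03  6.93 -0.03]
```

```bash
python3 -m pendant '[[[0.23,0.55,0,0,0,0,10]]]' >/dev/null; python3 st.py; python3 -m pendant '[[[0.19,0.56,0,0,0,0,10]]]'>/dev/null; python3 st.py; python3 -m pendant '[[[0.14,0.58,0,0,0,0,10]]]'>/dev/null; python3 st.py .21 .28
```

```text
angle 0.050 r 0.0850 Ftan -12.3 Frad 1.5 Fz -6.3 open 0.0146 t 10.47 z 0.0521
angle 0.099 r 0.0853 Ftan -15.7 Frad 4.6 Fz -10.1 open 0.0147 t 10.55 z 0.0522
angle 0.150 r 0.0856 Ftan -6.9 Frad 7.2 Fz -6.1 open 0.0141 t 10.63 z 0.0522
0.21 [ 0.06  0.51 -0.01]
0.28 [ 0.17  1.09 -0.02]
```

```bash
python3 -m pendant '[[[0.06,0.5,0,0,0,0,10]]]' >/dev/null; python3 st.py; python3 -m pendant '[[[0.1,0.5,0,0,0,0,10]]]'>/dev/null; python3 st.py .25 .28 .35 .42
```

```text
angle 0.200 r 0.0860 Ftan -7.2 Frad 6.3 Fz -4.9 open 0.0142 t 10.72 z 0.0521
angle 0.244 r 0.0864 Ftan -10.9 Frad -0.9 Fz -8.5 open 0.0144 t 10.80 z 0.0521
0.25 [-0.13  0.07 -0.  ]
0.28 [-0.09  0.33 -0.01]
0.35 [-0.02  0.92 -0.02]
0.42 [ 0.    1.51 -0.03]
```

```bash
for i in 1 2 3 4; do :; done; python3 -m pendant '[[[0,0.5,0,0,0,0,10]]]' >/dev/null; python3 st.py; python3 -m pendant '[[[0.04,0.55,0,0,0,0,10]]]'>/dev/null; python3 st.py; python3 -m pendant '[[[0,0.55,0,0,0,0,10]]]'>/dev/null; python3 st.py;  python3 -m pendant '[[[0,0.55,0,0,0,0,10]]]'>/dev/null; python3 st.py .42 .46 .5 .56 .63
```

```text
angle 0.284 r 0.0865 Ftan -13.3 Frad 9.0 Fz -7.5 open 0.0143 t 10.88 z 0.0522
angle 0.319 r 0.0869 Ftan -16.6 Frad 4.1 Fz -11.3 open 0.0142 t 10.97 z 0.0523
angle 0.368 r 0.0869 Ftan -7.8 Frad 0.3 Fz -5.2 open 0.0146 t 11.05 z 0.0521
angle 0.419 r 0.0866 Ftan -10.9 Frad -4.1 Fz -4.8 open 0.0145 t 11.13 z 0.0521
0.42 [-0.16  0.01 -0.  ]
0.46 [-0.16  0.35 -0.01]
0.5 [-0.17  0.69 -0.02]
0.56 [-0.22  1.19 -0.04]
0.63 [-0.32  1.78 -0.06]
```

```bash
python3 -m pendant '[[[-0.1,0.45,0,0,0,0,10]]]' >/dev/null; python3 st.py; python3 -m pendant '[[[-0.08,0.5,0,0,0,0,10]]]'>/dev/null; python3 st.py; python3 -m pendant '[[[-0.08,0.55,0,0,0,0,10]]]'>/dev/null; python3 st.py;  python3 -m pendant '[[[-0.08,0.55,0,0,0,0,10]]]'>/dev/null; python3 st.py .63 .7 .77 .84
```

```text
angle 0.457 r 0.0863 Ftan -11.6 Frad 7.5 Fz -5.3 open 0.0142 t 11.22 z 0.0523
angle 0.495 r 0.0865 Ftan -16.7 Frad 3.3 Fz -10.1 open 0.0140 t 11.30 z 0.0524
angle 0.534 r 0.0868 Ftan -8.8 Frad 2.5 Fz -6.4 open 0.0147 t 11.38 z 0.0524
angle 0.586 r 0.0871 Ftan -3.8 Frad -0.3 Fz -3.0 open 0.0145 t 11.47 z 0.0523
0.63 [-0.27  0.34 -0.02]
0.7 [-0.4   0.92 -0.05]
0.77 [-0.57  1.49 -0.08]
0.84 [-0.78  2.04 -0.11]
```

```bash
python3 -m pendant '[[[-0.2,0.4,0,0,0,0,10]]]' >/dev/null; python3 st.py; python3 -m pendant '[[[-0.2,0.5,0,0,0,0,10]]]'>/dev/null; python3 st.py; python3 -m pendant '[[[-0.2,0.5,0,0,0,0,10]]]'>/dev/null; python3 st.py .7 .77 .84 .87
```

```text
angle 0.624 r 0.0867 Ftan -8.8 Frad 10.1 Fz -0.2 open 0.0144 t 11.55 z 0.0523
angle 0.667 r 0.0869 Ftan -13.1 Frad 6.2 Fz -3.0 open 0.0145 t 11.63 z 0.0523
angle 0.706 r 0.0872 Ftan -19.2 Frad 4.4 Fz -6.7 open 0.0142 t 11.72 z 0.0524
0.7 [-0.2  -0.11  0.  ]
0.77 [-0.37  0.46 -0.03]
0.84 [-0.58  1.02 -0.07]
0.87 [-0.68  1.25 -0.08]
```

```bash
python3 -m pendant '[[[-0.2,0.45,0,0,0,0,10]]]' >/dev/null; python3 st.py; python3 -m pendant '[[[-0.2,0.45,0,0,0,0,10]]]'>/dev/null; python3 st.py .77 .84 .87
```

```text
angle 0.743 r 0.0870 Ftan -6.6 Frad -0.9 Fz -2.0 open 0.0143 t 11.80 z 0.0524
angle 0.788 r 0.0870 Ftan -4.9 Frad 3.4 Fz -0.3 open 0.0144 t 11.88 z 0.0523
0.77 [-0.14 -0.21  0.01]
0.84 [-0.35  0.35 -0.03]
0.87 [-0.44  0.58 -0.04]
```

```bash
python3 -m pendant '[[[-0.25,0.4,0,0,0,0,10]]]' >/dev/null; python3 st.py; python3 -m pendant '[[[-0.2,0.35,0,0,0,0,10]]]'>/dev/null; python3 st.py .84 .87 ; python3 -m pendant '[[[0,0,0,0,0,0,10],[0,0,0,0,0,0,10],[0,0,0,0,0,0,10]]]'>/dev/null; python3 st.py .84 .87; python3 - <<'E'
from fit import *
import cv2
T=wristT(); im=bot.camera("wrist"); s=bot.camera("side")
cv2.imwrite("pics/w6.png",np.hstack([cv2.resize(im,(400,300)),cv2.resize(s[120:330,140:420],(400,300))])[:,:,::-1])
for c in ("wrist","scene","side"):
  if c=="scene": bot.camera(c)
  for x in bot.mark_of(c,"knob")[:1]:
    k=Rm.T@(atz(c,x["uv"],.068,T)[:2]-o);print(c,x["confidence"],k,np.arctan2(-k[0],-k[1]))
E
```

```text
angle 0.830 r 0.0868 Ftan -10.8 Frad 5.1 Fz -0.5 open 0.0143 t 11.97 z 0.0523
angle 0.861 r 0.0868 Ftan -12.5 Frad -0.0 Fz -4.5 open 0.0141 t 12.05 z 0.0524
0.84 [-0.1  -0.24  0.02]
0.87 [-0.2 -0.  -0. ]
angle 0.848 r 0.0869 Ftan -6.2 Frad -2.1 Fz -2.9 open 0.0144 t 12.30 z 0.0524
0.84 [-0.15 -0.13  0.01]
0.87 [-0.24  0.1  -0.01]
wrist 0.68 [-0.06439514 -0.0563476 ] 0.8519500614440775
scene 0.66 [-0.06666892 -0.05817837] 0.8533010677113361
side 0.35 [-0.01089178 -0.00920218] 0.8692857067960407
```

View pics/w6.png

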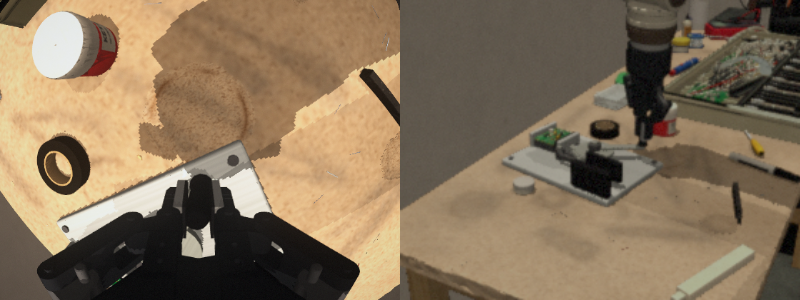

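The gripped knob is detected at about 0.85 rad in two views. The tape, jar and tin stand where they were. I'll push slightly further to make sure the pawl is in, then ease back until it carries the lever.

```bash
python3 -m pendant '[[[-0.22,0.4,0,0,0,0,10]]]'>/dev/null; python3 st.py; for k in 1 2 3; do python3 -m pendant '[[[0,0,0,0,0,0,10]]]'>/dev/null; python3 st.py; done;  python3 -m pendant '[[[0.1,-0.2,0,0,0,0,10]]]'>/dev/null; python3 st.py;  python3 -m pendant '[[[0.1,-0.2,0,0,0,0,10]]]'>/dev/null; python3 st.py .84
```

```text
angle 0.883 r 0.0867 Ftan -13.2 Frad -3.5 Fz -4.4 open 0.0144 t 12.68 z 0.0524
angle 0.879 r 0.0866 Ftan -3.2 Frad -4.0 Fz -6.8 open 0.0144 t 12.77 z 0.0524
angle 0.877 r 0.0865 Ftan -3.6 Frad -2.9 Fz -4.3 open 0.0143 t 12.85 z 0.0524
angle 0.875 r 0.0866 Ftan -3.4 Frad -2.1 Fz -2.1 open 0.0143 t 12.93 z 0.0524
angle 0.854 r 0.0866 Ftan 0.4 Frad -4.9 Fz -5.5 open 0.0143 t 13.02 z 0.0524
angle 0.834 r 0.0867 Ftan 1.8 Frad -5.3 Fz -4.0 open 0.0143 t 13.10 z 0.0523
0.84 [-0.18 -0.02 -0.  ]
```

```bash
for k in 1 2; do python3 -m pendant '[[[0,0,0,0,0,0,10]]]'>/dev/null; python3 st.py; done;  python3 -m pendant '[[[0.1,-0.2,0,0,0,0,10]]]'>/dev/null; python3 st.py;  python3 -m pendant '[[[0.1,-0.2,0,0,0,0,10]]]'>/dev/null; python3 st.py; python3 -m pendant '[[[0,0,0,0,0,0,10]]]'>/dev/null; python3 st.py .84
```

```text
angle 0.833 r 0.0867 Ftan -2.0 Frad -2.8 Fz -2.4 open 0.0143 t 13.18 z 0.0522
angle 0.832 r 0.0867 Ftan -1.2 Frad -2.9 Fz -2.6 open 0.0149 t 13.27 z 0.0523
angle 0.814 r 0.0868 Ftan 4.7 Frad -7.7 Fz -2.8 open 0.0145 t 13.35 z 0.0523
angle 0.802 r 0.0868 Ftan 8.8 Frad -6.2 Fz -0.2 open 0.0142 t 13.43 z 0.0523
angle 0.811 r 0.0867 Ftan 3.0 Frad -2.8 Fz 1.1 open 0.0142 t 13.52 z 0.0522
0.84 [-0.25  0.17 -0.01]
```

The pawl resists at about 0.82 rad with +8.8 N, so it is engaged at click 4. Four force peaks were seen, at 0.10, 0.32, 0.50 and 0.71. I'll settle just onto the click and hand in.

```bash
python3 -m pendant '[[[-0.1,0.25,0,0,0,0,10],[0,0,0,0,0,0,10],[0,0,0,0,0,0,10],[0,0,0,0,0,0,10]]]'>/dev/null; python3 st.py .84; python3 -m pendant '[[[0,0,0,0,0,0,10],[0,0,0,0,0,0,10],[0,0,0,0,0,0,10]]]'>/dev/null; python3 st.py .84
python3 - <<'E'
from fit import *
T=wristT(); bot.camera("wrist")
for n,z in dict(tape=0,jar=0,tin=0,trigger_face=.042,knob=.068).items():
  for x in bot.mark_of("wrist",n)[:1]: print(n,round(x["confidence"],2),(Rm.T@(atz("wrist",x["uv"],z,T)[:2]-o)).round(4))
E
```

```text
angle 0.842 r 0.0866 Ftan -1.0 Frad -2.5 Fz -2.7 open 0.0143 t 13.85 z 0.0523
0.84 [-0.14 -0.07  0.  ]
angle 0.841 r 0.0866 Ftan -1.0 Frad -3.3 Fz -1.9 open 0.0140 t 14.10 z 0.0523
0.84 [-0.14 -0.07  0.  ]
tape 0.74 [ 0.0652 -0.1223]
jar 0.57 [-0.0224 -0.1977]
trigger_face 0.55 [-0.0816  0.0517]
knob 0.96 [-0.0654 -0.0573]
```

```bash
python3 -c "
from workcell import bot
print(bot.job_done())"; python3 st.py
```

```text
the job is handed in; nothing more can be done
None
the job is handed in; nothing more can be done
```

The job is handed in at about 14 s. The lever stands on the fourth click and is still held in the fingers.

- **Release:** I squeezed the trigger against the fixed grip down to 30 mm over both. A camera check then put the lever at its home stop (0 ± 0.03 rad). I let the trigger go, and later checks put it at its let-go position.
- **Four clicks:** I gripped the knob and swung the lever in small steps. Four force rises and drops came, with peaks near 0.10, 0.32, 0.50 and 0.71 rad. The highest angle reached was 0.883 rad, short of a fifth click.
- **Pawl check:** Easing the lever back, it resisted with about 9 N near 0.80 to 0.82 rad, so click 4 had caught. I then settled at 0.84 rad with about 1 N of push along the swing and 40 N of grip.
- **Bystanders:** The last detections of the tape and jar are within about 5 mm of the earlier ones, which I take as measuring noise. The tin was not detected in the final wrist picture; it was last seen, apparently in place, in the side view taken with the lever at the fourth click.
- **Disagreements:** The side camera placed the knob wrongly, with low confidence (0.35), so I ignored it. The measured knob radius was about 87 mm against the stated 85 mm, within calibration error. The force peaks read 16 to 19 N while moving, above the stated 7 to 11 N. I put that down to the stepping motion, but did not check it.

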